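# Vent a filter holder and loosen its knurled ring

## Task

Vent the steel filter holder by pushing its small lever with a fingertip all the way round to its stop, gently and without pinching it, so that it points along the little nozzle. Then roll the knurled ring anticlockwise (seen from above) with a fingertip, without gripping it: its black mark passes the pointer on the hub once, and you stop when the mark comes in line with the pointer for the second time. Do not pick up or disturb the things standing round it.

Things in the scene. Friction and masses are not known exactly. Their poses are not given: they have to be found in the camera images.
- holder: Round steel pressure-filter holder, fixed to the bench; origin on its vertical axis at the bench, z up. Foot flange 116 mm across, 10 mm high; body up to 88 mm across, 41 mm high, below the ring. A hub 47 mm across stands inside the ring, its top 56 mm above the bench (6 mm below the ring's top), with a raised dark arrow, the pointer, toward the holder's own -x.
- pointer (a point): Tip of the pointer arrow on the hub, 21 mm from the holder's axis toward its -x, 57 mm above the bench.
- vent_lever (a joint): Angle of the vent lever, rad: 0 closed (lever points outward along the holder's +y), growing anticlockwise seen from above to 1.571 at its stop = open (lever points along the holder's -x, over the nozzle). It starts between 0 and 0.35 and stays where it is left; about 0.5 N at its end moves it.
- lever_pivot (a point): On the vertical pivot axis of the vent lever, 49 mm above the bench, mid-height of the lever bar; 88 mm from the holder's axis along its own +y. Below it stands the valve block, 26 x 24 mm, 40 mm high, with a nozzle running from it toward the holder's -x (its end 38 mm from the pivot axis, 24 mm above the bench).
- lever_tip (a point): Near the free end of the vent lever, 52 mm from its pivot, at the bar's mid-height (49 mm above the bench). The bar is 10 mm wide and 8 mm high (45 to 53 mm), with a round end of 6 mm radius.
- ring (a joint): Angle of the knurled ring, rad, growing as it is loosened (anticlockwise seen from above). 0 is tight with the mark at the pointer; mark and pointer meet again at 6.283 (first time) and 12.566 (second time, the aim). It starts between 0.6 and 4.5, turns about the holder's axis against steady friction (0.04 N m), does not rise, and stays where it is left. A stop at 15.
- ring_top (a point): Centre of the knurled aluminium ring, level with its flat top, 62 mm above the bench. 98 mm across over 24 coarse upright ribs (93 mm between them), bore 50 mm, 20 mm high; too wide to grasp. A fingertip pressed with 5 to 10 N on the flat top, or against the ribs, and led round the axis takes it along.
- ring_mark (a point): Middle of the black radial mark line (7 x 20 mm) on the ring's flat top, 36 mm from the axis; the line also runs down the ring's outside. It turns with the ring.
- vial: Loose small glass vial with a white ribbed cap, 27 mm across, 60 mm high, upright; origin at the centre of its underside. To be left alone.
- beaker: Loose glass beaker near the holder (another stands at the back), 62 mm across, 81 mm high, upright; origin at the centre of its underside. To be left alone.
- tape: Loose roll of tape lying flat, 94 mm across, 24 mm high; origin at the centre of its underside. To be left alone.
- marker: Loose white marker pen with a black cap lying flat, 138 x 17 x 19 mm, long along its own x; origin at the centre of its underside. To be left alone.
- timer: Loose white bench timer with a small display, 62 x 66 x 18 mm; origin at the centre of its underside. To be left alone.

How it is judged:
By the outcome, as a careful person would: the job done as asked, in the order asked, and still so for the second after the job is handed in, with the robot touching nothing.
It also fails if it takes over 61 s, if anything falls off the work surface, if the arm or the gripper's body presses on something with over 40 N, if the wrist force passes 120 N, or if a joint passes its speed limit or range.

## Robot

A 7-joint arm with a two-finger parallel gripper is mounted at the origin on a cart in front of the work surface, level with it; the furniture and walls round the work are solid. World frame = base frame: x ahead of the robot, y to its left, z up, the work surface at z = 0. Lengths are in m, angles in rad, forces in N, time in s.
With the tool pointing down it reaches from about 0.4 to 0.85 m from the base axis. Payload 10.4 kg.
Tool frame: the origin (TCP) lies at the very end of the fingers, on their centre line; the grasp point (between the pads) lies 19 mm behind it; x points along the fingers, z is the direction in which the jaws open and shut, and the axes are right-handed (so a half turn about x gives the same grasp; the last joint's range is limited). The gripper opens to 85 mm and grips with 20 to 120 N. Pads are 22 mm wide; open, the fingers measure 114 mm over their backs; the gripper's body (76 mm by 85 mm) begins 54 mm behind the grasp point. The pads swing forward as they close: fully open they stand 13 mm farther back than shut.
Start: joints at [-1.305, 0.332, -0.065, 1.46, 0.022, 1.35, -0.088], TCP at [0.178, 0.599, 0.231] pointing down, gripper open.
Joint ranges: [-2.6, 2.6], [-0.5, 2.12], [-1.47, 1.34], [0.16, 2.42], [-1.27, 4.41], [0.06, 2.06], [-2.6, 2.6]. Speed limits (rad/s): [2.22, 2.22, 2.79, 2.79, 3.14, 3.14, 3.14].

## Interface

Orientations are given as a unit quaternion [x, y, z, w].
In Python, from workcell import readout, camera, manip gives the robot as it stands.
- The arm moves only by the shell command python3 -m inch 'ROWS' [FORCE]. ROWS is JSON, a list of rows, each a list of 3 entries, a list of its own where there are three numbers: the turn, a rotation vector about the tool's x, y, z in degrees, then the shift along the tool's x, y, z in mm, then the closure, from 0 (fully open) to 1 (shut). In form: [[[wx, wy, wz], [dx, dy, dz], hand], ...]. A call has 1 to 10 rows; each row is the pose to reach, as a shift and turn from the pose measured when the call began, along the tool's axes at that moment; what a row does not reach only later rows make up. A row lasts 1/8 s, in which the tool goes at most 62.5 mm and 10.7 degrees, less where a joint would pass 70% of its speed; a pose out of reach is approached as far as the arm can. A call with a gripper value outside its range is refused whole. The fingers move at their own pace and stop on an object; FORCE is the grip in N (left out, the last holds). Time passes only in rows, so rows that repeat a pose let the fingers close. It gives the time, the measured TCP pose, the force and the opening at its end, in the units of the state.
- readout.get_obs(): the state, without advancing time (a new reading comes with each control period).
- camera(name): name is "scene" or "top" or "wrist"; returns a dict with "pixels" (420x560x3 uint8, red, green, blue), "range_z" (420x560 float32, m along the optical axis (not along the pixel's ray), 0 where there is no reading), "intrinsics" (3x3 intrinsics, pixels), "extrinsics" (4x4, takes a point from world to camera coordinates); the wrist camera has in their place "T_tool_cam" (4x4, takes a point from camera to tool coordinates, whose origin is the TCP and whose axes are the tool frame's). Camera axes: x right, y down, z forward; pixel columns grow to the right and rows downward; lengths in m; the calibration is good to about 2 mm. A picture is of the moment at which its call begins: read the wrist's pose just before it.
- manip.hand_in(): hands the job in, once; it reports no verdict.
The state is a dict: "clock": time; "joint_pos": joint angles; "joint_velocities": joint speeds; "tau": joint torques, N m; "position": TCP position; "ee_rot": TCP orientation; "ft_force": force on the tool from outside, world axes, zero at the start; "torque": the same for the moment, N m; "grip_width": opening from 0.0 (shut) to 1.0 (fully open).
Only numpy, scipy, OpenCV 4.12 (cv2) and the standard library are available. Lean on these libraries where they do the work, as an engineer would, in place of code of your own. Each camera call takes 0.05 s, during which the arm holds its last target.

## Working session

There is one attempt and no reset: what is moved stays moved. The work goes in short steps, Python scripts to look and compute and a shell command to move; the robot and the scene stay as the last step left them, time stands still between calls to the robot, and variables do not carry over. Pictures are saved under pics/ and viewed, and the job is handed in when it is done.

```bash
ls; mkdir -p pics
cat > h.py <<'E'
import numpy as np,cv2
from workcell import readout,camera,manip
from scipy.spatial.transform import Rotation as R
def obs(): return readout.get_obs()
def T_tool():
    o=obs();T=np.eye(4);T[:3,:3]=R.from_quat(o['ee_rot']).as_matrix();T[:3,3]=o['position'];return T
def grab(name,fn=None):
    T=T_tool();c=camera(name)
    c['Twc']=T@c['T_tool_cam'] if name=='wrist' else np.linalg.inv(c['extrinsics'])
    if fn: cv2.imwrite('pics/'+fn,cv2.cvtColor(c['pixels'],cv2.COLOR_RGB2BGR))
    return c
def ray(c,u,v,z):
    d=c['Twc'][:3,:3]@np.linalg.inv(c['intrinsics'])@np.array([u,v,1.]);o=c['Twc'][:3,3]
    return o+d*(z-o[2])/d[2]
def pt(c,u,v):
    d=c['range_z'][int(v),int(u)]
    return (c['Twc']@np.append(np.linalg.inv(c['intrinsics'])@np.array([u,v,1.])*d,1))[:3]
def proj(c,p):
    q=np.linalg.inv(c['Twc'])@np.append(p,1);q=c['intrinsics']@q[:3];return q[:2]/q[2]
E
python3 - <<'E'
from h import *
o=obs();print({k:np.round(v,3) for k,v in o.items()})
for n in ['scene','top','wrist']:
    c=grab(n,n+'0.png');print(n,c['Twc'].round(3).tolist(),c['intrinsics'].round(1).tolist())
print(obs()['clock'])
E
```

```text
pics
{'clock': np.float64(0.0), 'joint_pos': array([-1.305,  0.333, -0.065,  1.461,  0.022,  1.35 , -0.089]), 'joint_velocities': array([-0.001, -0.   ,  0.001, -0.001,  0.001, -0.003,  0.001]), 'tau': array([-0.0000e+00, -6.2545e+01,  4.9000e-02, -3.9159e+01,  1.6000e-02,
        1.0000e-02, -0.0000e+00]), 'position': array([0.178, 0.599, 0.23 ]), 'ee_rot': array([-0.423,  0.567,  0.422,  0.566]), 'ft_force': array([ 0.355, -0.389, -0.612]), 'torque': array([-0.014,  0.001, -0.017]), 'grip_width': np.float64(0.998)}
scene [[0.585, -0.376, 0.719, -0.335], [-0.811, -0.283, 0.512, -0.625], [0.01, -0.882, -0.471, 0.638], [0.0, 0.0, 0.0, 1.0]] [[531.3, 0.0, 270.9], [0.0, 531.3, 214.8], [0.0, 0.0, 1.0]]
top [[0.007, -0.991, 0.132, 0.425], [-1.0, -0.005, 0.021, -0.017], [-0.02, -0.132, -0.991, 1.206], [0.0, 0.0, 0.0, 1.0]] [[490.0, 0.0, 272.2], [0.0, 490.0, 203.0], [0.0, 0.0, 1.0]]
wrist [[0.285, 0.923, 0.26, 0.113], [0.959, -0.274, -0.079, 0.617], [-0.001, 0.272, -0.962, 0.373], [0.0, 0.0, 0.0, 1.0]] [[333.4, 0.0, 279.7], [0.0, 333.4, 209.5], [0.0, 0.0, 1.0]]
0.15
```

View pics/scene0.png

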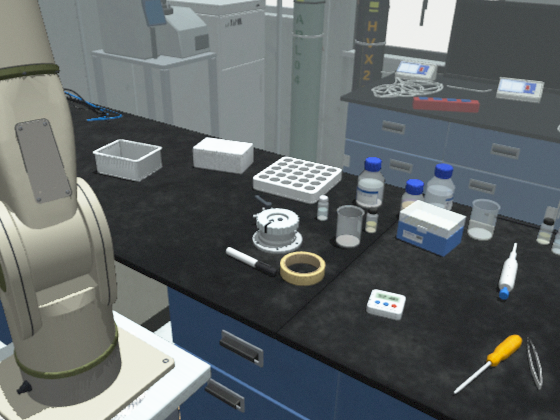

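View pics/top0.png

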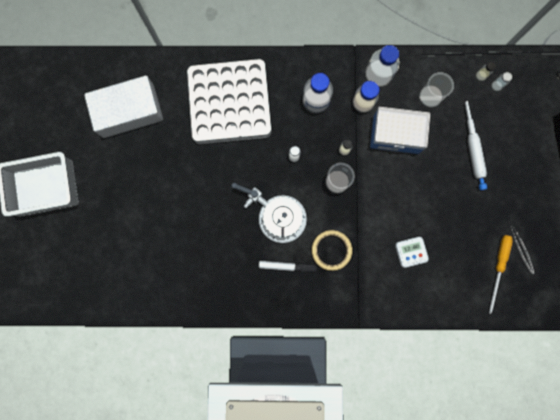

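View pics/wrist0.png

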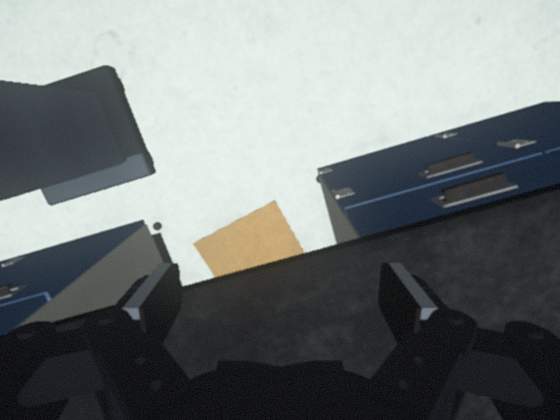

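Run:
```python
from h import *
c=grab('top');s=grab('scene')
b=cv2.cvtColor(c['pixels'],cv2.COLOR_RGB2BGR)[135:285,215:365]
cv2.imwrite('pics/t1.png',cv2.resize(b,None,fx=4,fy=4,interpolation=cv2.INTER_CUBIC))
b=cv2.cvtColor(s['pixels'],cv2.COLOR_RGB2BGR)[180:300,210:370]
cv2.imwrite('pics/s1.png',cv2.resize(b,None,fx=5,fy=5,interpolation=cv2.INTER_CUBIC))
for u,v,z in [(283,218,.062),(236,186,.05),(252,199,.05),(294,154,.06),(340,178,.08),(332,250,.024),(290,267,.015)]:
    print(u,v,ray(c,u,v,z).round(3),pt(c,u,v).round(3))
```

```text
283 218 [ 0.542 -0.019  0.062] [ 0.543 -0.019  0.059]
236 186 [0.62  0.094 0.05 ] [0.619 0.094 0.054]
252 199 [0.589 0.055 0.05 ] [0.592 0.057 0.029]
294 154 [ 0.696 -0.044  0.06 ] [ 0.697 -0.044  0.058]
340 178 [ 0.635 -0.151  0.08 ] [ 0.649 -0.16   0.006]
332 250 [ 0.47  -0.137  0.024] [ 0.471 -0.139 -0.002]
290 267 [ 0.429 -0.036  0.015] [ 0.429 -0.036  0.017]
```

View pics/t1.png

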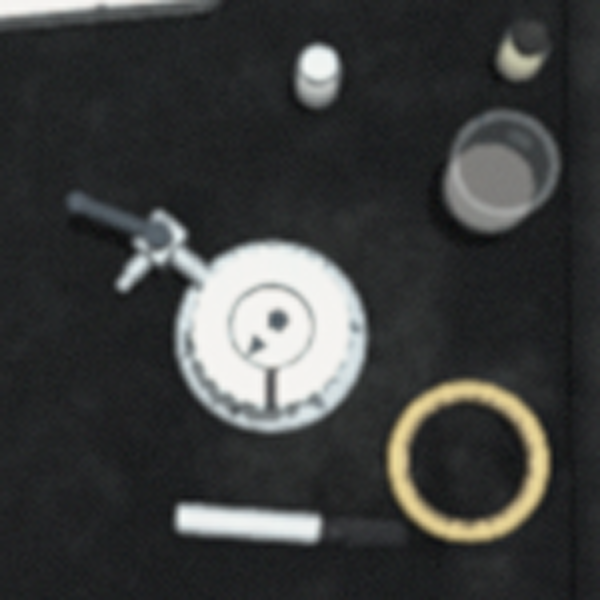

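View pics/s1.png

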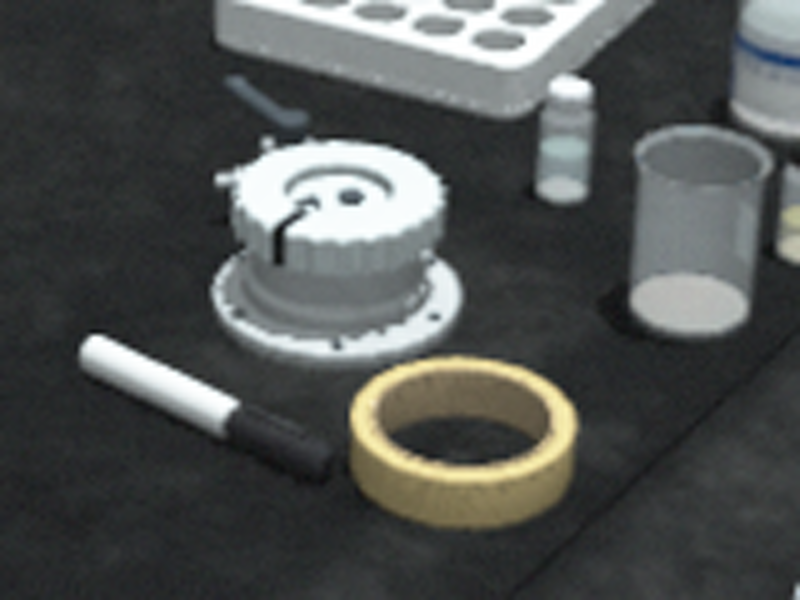

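Run:
```python
from h import *
c=grab('top')
f=lambda a,b,z: ray(c,215+a/4-.375,135+b/4-.375,z)
C=f(272,328,.062);H=f(272,325,.056);P=f(158,236,.053);E=f(72,199,.053);pt_=f(246,357,.057);M=f(272,390,.062)
print(C,H,P,E,pt_,M)
an=lambda v:np.degrees(np.arctan2(v[1],v[0]))
print('pivot dir(+y)',an(P-C),np.linalg.norm((P-C)[:2]),'lever',an(E-P),np.linalg.norm((E-P)[:2]),'pointer',an(pt_-C),np.linalg.norm((pt_-C)[:2]),'mark',an(M-C),np.linalg.norm((M-C)[:2]))
# depth-based ring top
d=c['range_z'];vv,uu=np.mgrid[180:260,240:330]
K=np.linalg.inv(c['intrinsics']);X=(K@np.stack([uu.ravel(),vv.ravel(),np.ones(uu.size)]))*d[180:260,240:330].ravel()
W=(c['Twc'][:3,:3]@X).T+c['Twc'][:3,3]
m=(W[:,2]>.056)&(np.hypot(*(W[:,:2]-C[:2]).T)<.06)
q=W[m];print(len(q),np.median(q[:,2]),(q.min(0)+q.max(0))/2,q.min(0),q.max(0))
```

```text
[ 0.54555868 -0.01790141  0.062     ] [ 0.54796953 -0.017896    0.056     ] [0.60122931 0.05024781 0.053     ] [0.62337178 0.10198155 0.053     ] [ 0.52885643 -0.00269328  0.057     ] [ 0.50915069 -0.01807178  0.062     ]
pivot dir(+y) 50.754849878590534 0.08799735709649167 lever 66.82867189316134 0.056273163778235796 pointer 137.68077431291195 0.022588763990599146 mark -179.731889300019 0.036408391292010005
1082 0.06169670586157605 [ 0.54762845 -0.01872854  0.06327408] [ 0.50023425 -0.06575324  0.05602042] [0.59502265 0.02829616 0.07052775]
```

```bash
cat >> h.py <<'E'
C=np.array([.5465,-.018]);P=np.array([.6012,.0502])
def shift(p,T=None):
    T=T_tool() if T is None else T
    return (T[:3,:3].T@(np.asarray(p)-T[:3,3])*1000).round(1)
def u(deg): return np.array([np.cos(np.radians(deg)),np.sin(np.radians(deg))])
E
python3 - <<'E'
from h import *
T=T_tool();print(T[:3,:3].round(3));print(shift([.64,.085,.15]))
E
```

```text
[[-0.    -0.959  0.285]
 [-0.     0.285  0.959]
 [-1.     0.    -0.   ]]
[  81.2 -589.3 -361.1]
```

```bash
python3 -m inch '[[[0,0,0],[10,-40,-25],1],[[-3,0,0],[15,-85,-52],1],[[-6,0,0],[20,-130,-80],1],[[-9,0,0],[25,-180,-110],1],[[-12,0,0],[30,-230,-141],1],[[-15,0,0],[35,-280,-172],1],[[-18,0,0],[40,-330,-203],1],[[-21,0,0],[45,-380,-233],1],[[-24,0,0],[50,-430,-264],1],[[-27,0,0],[55,-480,-295],1]]' 20
python3 - <<'E'
from h import *
T=T_tool();print(T[:3,:3].round(3));print(shift([.642,.085,.11]),obs()['joint_pos'])
E
```

```text
clock: 1.55
position: [0.5552, 0.1781, 0.1763]
ee_rot: [0.544, -0.452, -0.544, -0.452]
ft_force: [1.0, 0.7, 1.1]
grip_width: 0.002
[[ 0.    -0.983 -0.184]
 [-0.    -0.184  0.983]
 [-1.    -0.    -0.   ]]
[  66.3  -68.2 -107.5] [-0.60164941  0.27542416  0.25360261  1.66352395 -0.07275381  1.21153989
  1.42371531]
```

```bash
python3 -m inch '[[[0,0,0],[20,-25,-40],1],[[0,0,0],[40,-50,-80],1],[[0,0,0],[55,-68,-107],1],[[0,0,0],[56,-68,-107],1]]'
python3 - <<'E'
from h import *
c=grab('wrist','w1.png');T=T_tool();print(T.round(3));print(proj(c,[*C,.062]),proj(c,[*P,.053]),proj(c,T[:3,3]))
E
```

```text
clock: 2.05
position: [0.642, 0.0821, 0.1186]
ee_rot: [0.543, -0.454, -0.543, -0.452]
ft_force: [0.1, 0.9, -0.9]
grip_width: -0.0
[[-0.001 -0.983 -0.182  0.642]
 [-0.001 -0.182  0.983  0.084]
 [-1.     0.001 -0.001  0.119]
 [ 0.     0.     0.     1.   ]]
[131.94870485  32.172976  ] [243.21590424 153.49492042] [287.27463003 268.05175097]
```

View pics/w1.png

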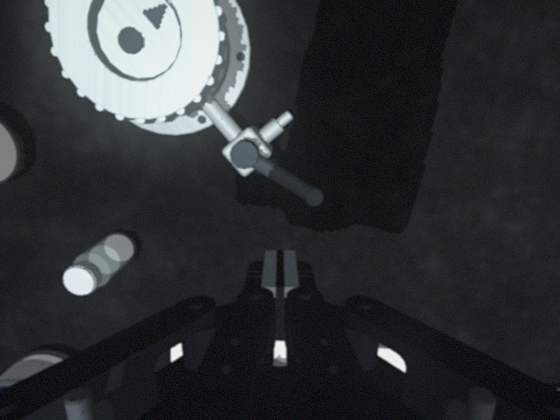

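Run:
```python
from h import *
c=grab('wrist')
b=cv2.cvtColor(c['pixels'],cv2.COLOR_RGB2BGR)[0:300,30:330]
cv2.imwrite('pics/w1b.png',cv2.resize(b,None,fx=2,fy=2,interpolation=cv2.INTER_CUBIC))
A=ray(c,244,153,.053);B=ray(c,316,199,.053);H=ray(c,137,38,.056);print(A,B,H,np.degrees(np.arctan2(*(B-A)[1::-1])),np.linalg.norm(B-A))
T=T_tool();K=c['Twc'][:3,3];print(K,[pt(c,*q).round(3) for q in [(244,153),(300,189),(272,270),(290,270),(290,255),(150,80)]])
```

```text
[0.60049999 0.05272026 0.053     ] [0.62117321 0.10292307 0.053     ] [ 0.54778211 -0.01583144  0.056     ] 67.61842533123145 0.05429276417854117
[0.57463717 0.07060212 0.26201489] [array([0.6  , 0.053, 0.056]), array([0.617, 0.091, 0.053]), array([0.632, 0.078, 0.143]), array([0.631, 0.085, 0.143]), array([0.631, 0.085, 0.129]), array([ 0.569, -0.005,  0.062])]
```

View pics/w1b.png

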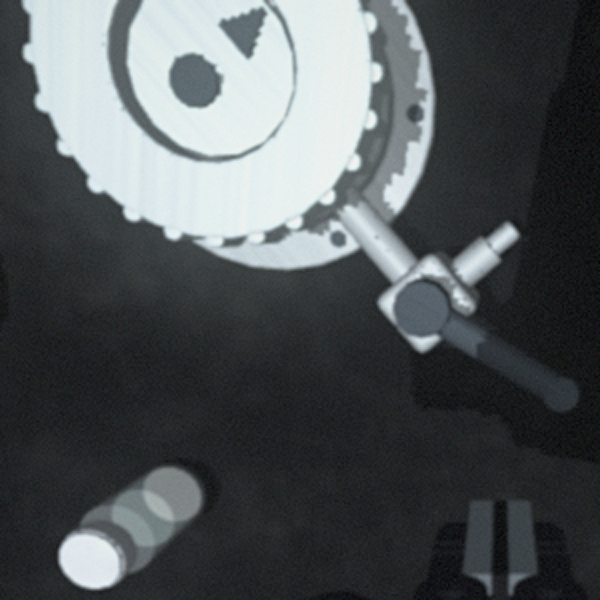

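```bash
python3 -m inch '[[[0,0,0],[40,-3,0],1],[[0,0,0],[74,-4,0],1],[[0,0,0],[74,-4,0],1]]'
cat >> h.py <<'E'
P=np.array([.601,.0515])
def lev(th,extra=0,rr=.044):
    a=np.radians(th-100.5);e=.005+.011*abs(np.cos(a))+.008*abs(np.sin(a))
    return np.array([*(P+rr*u(th)+(e+extra)*u(th-90)),.0445])
E
python3 - <<'E'
from h import *
T=T_tool();print(T[:3,3])
for th in range(62,143,8): print(th,shift(lev(th),T))
E
```

```text
clock: 2.52
position: [0.6432, 0.0878, 0.0442]
ee_rot: [-0.543, 0.452, 0.546, 0.45]
ft_force: [0.2, 0.2, -0.1]
grip_width: 0.003
[0.6431983  0.08780872 0.04415647]
62 [-0.3  6.2 -5.1]
70 [-0.3  9.8  0.5]
78 [-0.3 14.4  5.7]
86 [-0.2 20.  10.2]
94 [-0.2 26.4 13.9]
102 [-0.2 33.  16.5]
110 [-0.2 38.4 18.3]
118 [-0.1 44.2 19.5]
126 [-0.1 50.4 19.8]
134 [-0.1 56.8 19.1]
142 [-0.  63.3 17.4]
```

```bash
python3 -m inch '[[[0,0,0],[0,6,-5],1],[[0,0,0],[0,10,0.5],1],[[0,0,0],[0,14.5,5.5],1],[[0,0,0],[0,20,10],1],[[0,0,0],[0,26.5,14],1],[[0,0,0],[0,26.5,14],1]]'
python3 - <<'E'
from h import *
T=T_tool();print(T[:3,3]);T=T_tool();print(T[:3,3])
c=grab('wrist','w2.png');print(T_tool()[:3,3],obs()['ft_force'])
E
```

```text
clock: 3.28
position: [0.6139, 0.0972, 0.0443]
ee_rot: [-0.543, 0.452, 0.546, 0.45]
ft_force: [-0.7, 0.3, -0.3]
grip_width: -0.0
[0.61393823 0.09720393 0.04431815]
[0.61393823 0.09720393 0.04431815]
[0.61422201 0.09696295 0.0442891 ] [-0.18654314  0.01278285 -0.17417569]
```

View pics/w2.png

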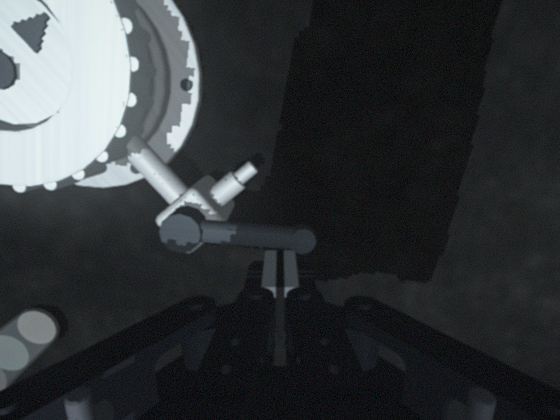

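Run:
```python
from h import *
T=T_tool();print(T[:3,3])
for th in [94,98,106,112,118,124,130,135,138,141]: print(th,shift(lev(th),T))
```

```text
[0.61422201 0.09696295 0.0442891 ]
94 [-0.2 -0.4 -0.5]
98 [-0.2  3.   1. ]
106 [-0.2  8.9  3.1]
112 [-0.1 13.   4.3]
118 [-0.1 17.4  5.1]
124 [-0.1 22.1  5.4]
130 [-0.1 26.8  5.2]
135 [-0.1 30.9  4.6]
138 [-0.  33.3  4.1]
141 [-0.  35.7  3.3]
```

```bash
python3 -m inch '[[[0,0,0],[0,3,1],1],[[0,0,0],[0,9,3],1],[[0,0,0],[0,13,4.3],1],[[0,0,0],[0,17.5,5],1],[[0,0,0],[0,22,5.4],1],[[0,0,0],[0,27,5.2],1],[[0,0,0],[0,29,5],1],[[0,0,0],[0,29,5],1]]'
python3 - <<'E'
from h import *
c=grab('wrist','w3.png');T=T_tool();print(T[:3,3],obs()['ft_force'])
for th in [130,133,135,137,139,141,143]: print(th,shift(lev(th),T))
E
```

```text
clock: 4.32
position: [0.5846, 0.0964, 0.0445]
ee_rot: [-0.543, 0.452, 0.546, 0.45]
ft_force: [0.0, -0.0, -0.1]
grip_width: 0.004
[0.58471201 0.09645308 0.04443513] [-0.5242712   0.73021128 -0.30671833]
130 [-0.1 -2.3  0.2]
133 [-0.1  0.2 -0.1]
135 [-0.1  1.8 -0.4]
137 [-0.   3.4 -0.7]
139 [-0.   5.  -1.1]
141 [-0.   6.6 -1.6]
143 [-0.   8.3 -2.2]
```

View pics/w3.png

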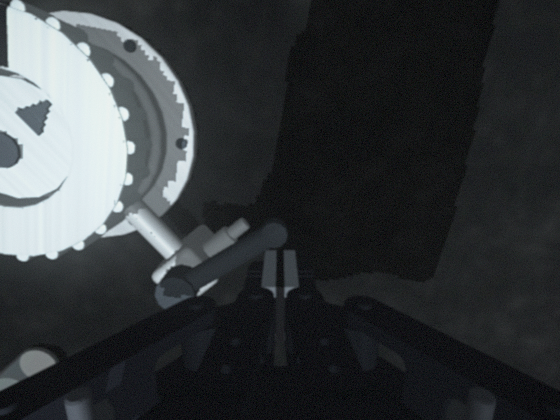

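```bash
python3 -m inch '[[[0,0,0],[0,1,-1.5],1],[[0,0,0],[0,2,-2.5],1],[[0,0,0],[0,3,-3.5],1],[[0,0,0],[0,4,-4],1],[[0,0,0],[0,4.5,-4.3],1],[[0,0,0],[0,4.5,-4.3],1]]'
python3 - <<'E'
from h import *
c=grab('wrist','w4.png');T=T_tool();print(T[:3,3],obs()['ft_force'])
A=ray(c,0,0,.053)
for th in [135,137,139,141,143]: print(th,shift(lev(th,rr=.04),T))
E
```

```text
clock: 5.12
position: [0.5811, 0.0915, 0.0445]
ee_rot: [-0.543, 0.452, 0.546, 0.45]
ft_force: [0.1, 0.3, 0.4]
grip_width: -0.002
[0.58110101 0.09144713 0.04447022] [0.89101025 0.29914732 0.20080518]
135 [-0.1 -5.   0.6]
137 [-0.  -3.4  0.3]
139 [-0.  -1.9 -0. ]
141 [-0.  -0.4 -0.4]
143 [-0.   1.1 -0.9]
```

View pics/w4.png

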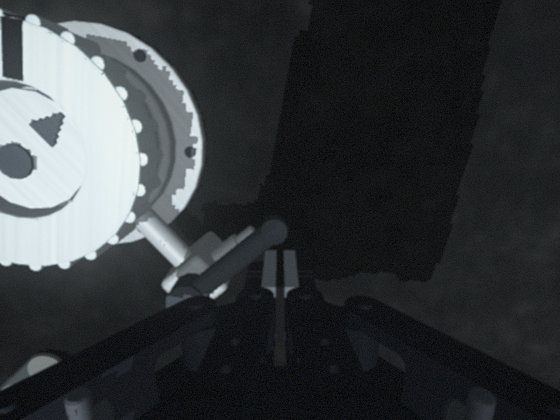

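Run:
```python
from h import *
c=grab('wrist')
b=cv2.cvtColor(c['pixels'],cv2.COLOR_RGB2BGR)[180:320,140:320]
cv2.imwrite('pics/w4b.png',cv2.resize(b,None,fx=4,fy=4,interpolation=cv2.INTER_CUBIC))
B=ray(c,275,232,.053);print(B,np.degrees(np.arctan2(*(B[:2]-P)[::-1])),np.linalg.norm(B[:2]-P),proj(c,[*P,.053]))
```

```text
[0.56148559 0.08433135 0.053     ] 140.27781651842236 0.051373978144672046 [187.79859564 300.46984906]
```

View pics/w4b.png

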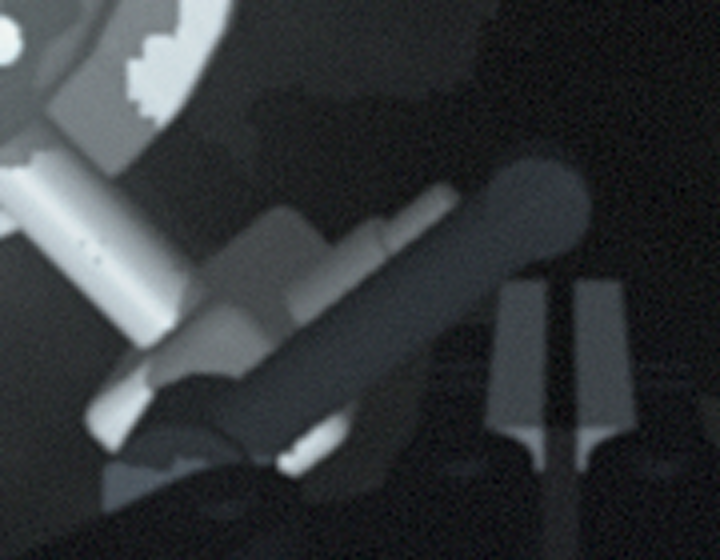

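```bash
python3 -m inch '[[[0,0,0],[0,0.8,-0.4],1],[[0,0,0],[0,1.6,-0.8],1],[[0,0,0],[0,1.6,-0.8],1]]';python3 -m inch '[[[0,0,0],[0,0.8,-0.4],1],[[0,0,0],[0,1.6,-0.8],1],[[0,0,0],[0,1.6,-0.8],1]]'
python3 - <<'E'
from h import *
o=obs();print(o['position'],o['ft_force'])
E
```

```text
clock: 5.6
position: [0.5805, 0.091, 0.0448]
ee_rot: [-0.543, 0.452, 0.546, 0.451]
ft_force: [4.7, 3.6, -2.5]
grip_width: 0.001
clock: 5.98
position: [0.5802, 0.091, 0.0452]
ee_rot: [-0.544, 0.45, 0.545, 0.451]
ft_force: [6.5, 4.7, -3.8]
grip_width: 0.002
[0.58016236 0.09098645 0.0451801 ] [ 6.51473585  4.66848007 -3.79858908]
```

```bash
python3 -m inch '[[[0,0,0],[0,-8,3],1],[[0,0,0],[0,-16,5],1],[[0,0,0],[-25,-16,5],1],[[0,0,0],[-55,-16,5],1],[[0,0,0],[-55,-16,5],1]]'
python3 - <<'E'
from h import *
c=grab('wrist','w5.png')
t=grab('top');b=cv2.cvtColor(t['pixels'],cv2.COLOR_RGB2BGR)[135:285,215:365]
cv2.imwrite('pics/t2.png',cv2.resize(b,None,fx=4,fy=4,interpolation=cv2.INTER_CUBIC))
T=T_tool();print(T[:3,3],obs()['ft_force'])
for z in (.09,.068): print(shift([*(C+.036*u(90)),z],T))
E
```

```text
clock: 6.6
position: [0.5966, 0.0988, 0.1024]
ee_rot: [0.545, -0.449, -0.545, -0.452]
ft_force: [1.1, -0.1, -0.4]
grip_width: -0.001
[0.59496341 0.09873987 0.09986423] [-0.41171612 -0.36871173 -0.61617628]
[  9.7  62.7 -70.3]
[ 31.7  62.7 -70.3]
```

View pics/w5.png

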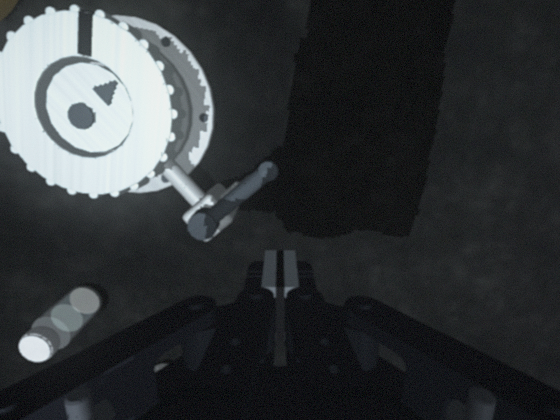

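View pics/t2.png

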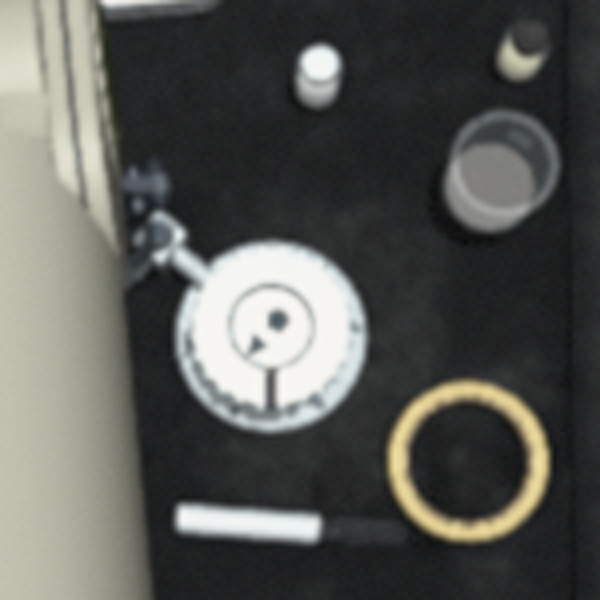

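```bash
python3 -m inch '[[[0,0,0],[0,35,-40],1],[[0,0,0],[5,63,-70],1],[[0,0,0],[20,63,-70],1],[[0,0,0],[32,63,-70],1],[[0,0,0],[32,63,-70],1]]';  python3 - <<'E'
from h import *
T=T_tool();print(T.round(4),obs()['ft_force'])
print(shift([*(C+.036*u(90)),.062],T))
E
```

```text
clock: 7.32
position: [0.5455, 0.0192, 0.0662]
ee_rot: [-0.544, 0.451, 0.546, 0.45]
ft_force: [0.3, 0.1, -0.1]
grip_width: 0.007
[[-0.0036 -0.9821 -0.1883  0.5455]
 [ 0.0016 -0.1883  0.9821  0.0192]
 [-1.      0.0032  0.0022  0.0662]
 [ 0.      0.      0.      1.    ]] [ 0.34206235  0.06454063 -0.10595101]
[ 4.2 -0.8 -1.4]
```

```bash
python3 -m inch '[[[0,0,0],[3,-1,-1],1],[[0,0,0],[5,-1,-1],1],[[0,0,0],[5,-1,-1],1]]'; python3 -m inch '[[[0,0,0],[1.5,0,0],1],[[0,0,0],[1.5,0,0],1]]'
python3 - <<'E'
from h import *
T=T_tool();print(T[:3,3].round(4),obs()['ft_force'])
E
```

```text
clock: 7.7
position: [0.5479, 0.0191, 0.0622]
ee_rot: [-0.544, 0.45, 0.546, 0.451]
ft_force: [0.2, 0.6, 5.2]
grip_width: -0.001
clock: 7.95
position: [0.5493, 0.0191, 0.0621]
ee_rot: [-0.545, 0.449, 0.545, 0.451]
ft_force: [-1.6, -1.1, 10.5]
grip_width: 0.002
[0.5493 0.0191 0.0621] [-1.55864602 -1.14989113 10.46633548]
```

```bash
cat >> h.py <<'E'
def arc(n,step,press=.0013,rad=.036):
    o=obs();T=T_tool();d=T[:2,3]-C;a=np.degrees(np.arctan2(*d[::-1]))
    print('r',np.hypot(*d).round(4),'ang',a.round(1),'z',T[2,3].round(4),'F',o['ft_force'].round(1),'t',o['clock'])
    print([shift([*(C+rad*u(a+step*k)),.062-press],T).round(1).tolist() for k in range(1,n+1)])
E
python3 - <<'E'
from h import *
arc(5,10)
E
```

```text
r 0.0372 ang 85.7 z 0.0621 F [-1.6 -1.1 10.5] t 7.95
[[1.4, 6.5, -0.1], [1.4, 12.8, -0.0], [1.3, 19.0, -1.1], [1.3, 24.9, -3.2], [1.3, 30.3, -6.4]]
```

```bash
python3 -m inch '[[[0,0,0],[1.3,6.5,0],1],[[0,0,0],[1.3,13,0],1],[[0,0,0],[1.3,19,-1],1],[[0,0,0],[1.3,25,-3],1],[[0,0,0],[1.3,30.5,-6.5],1]]'
python3 - <<'E'
from h import *
c=grab('wrist','w6.png')
arc(10,15)
E
```

```text
clock: 8.57
position: [0.5222, 0.0077, 0.0621]
ee_rot: [0.546, -0.448, -0.545, -0.452]
ft_force: [0.8, 0.8, 7.2]
grip_width: -0.002
r 0.0353 ang 134.9 z 0.0621 F [-0.4  1.4  9.3] t 8.625
[[1.3, 7.4, -5.7], [1.3, 12.6, -13.5], [1.2, 15.6, -22.4], [1.2, 16.2, -31.8], [1.2, 14.3, -41.0], [1.2, 10.1, -49.4], [1.2, 3.9, -56.4], [1.2, -4.0, -61.6], [1.3, -12.9, -64.6], [1.3, -22.3, -65.2]]
```

View pics/w6.png

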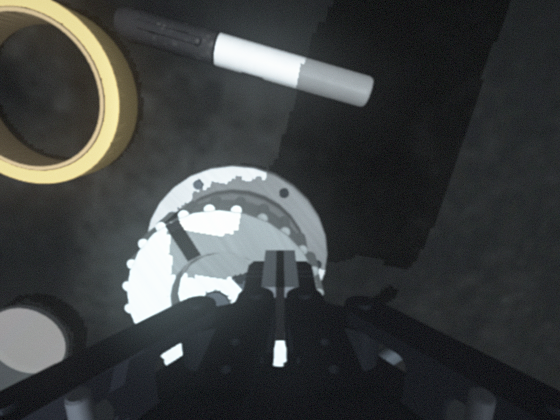

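```bash
cat >> h.py <<'E'
def ang(c,px,z=.062):
    q=ray(c,*px,z)[:2]-C;return round(float(np.degrees(np.arctan2(q[1],q[0]))),1),np.hypot(*q).round(4)
E
python3 - <<'E'
from h import *
c=grab('wrist')
print(ang(c,(172,215)),ang(c,(184,237)),ang(c,(195,258)))
E
```

```text
(-145.2, np.float64(0.0498)) (-145.1, np.float64(0.0384)) (-144.4, np.float64(0.0271))
```

```bash
python3 -m inch '[[[0,0,0],[1.5,7.5,-5.5],1],[[0,0,0],[1.5,12.5,-13.5],1],[[0,0,0],[1.5,15.5,-22.5],1],[[0,0,0],[1.5,16,-32],1],[[0,0,0],[1.5,14.5,-41],1],[[0,0,0],[1.5,10,-49.5],1],[[0,0,0],[1.5,4,-56.5],1],[[0,0,0],[1.5,-4,-61.5],1],[[0,0,0],[1.5,-13,-64.5],1],[[0,0,0],[1.5,-22.5,-65],1]]'
python3 - <<'E'
from h import *
t=grab('top');b=cv2.cvtColor(t['pixels'],cv2.COLOR_RGB2BGR)[160:270,210:360]
cv2.imwrite('pics/t3.png',cv2.resize(b,None,fx=5,fy=5,interpolation=cv2.INTER_CUBIC))
t=grab('wrist','w7.png')
arc(10,15)
E
```

```text
clock: 9.93
position: [0.5577, -0.0523, 0.0621]
ee_rot: [0.546, -0.448, -0.544, -0.453]
ft_force: [-2.4, 0.9, 10.9]
grip_width: -0.001
r 0.0362 ang -70.6 z 0.0621 F [1.3 1.5 9.6] t 10.025
[[1.5, -9.0, 2.7], [1.6, -17.1, 7.6], [1.6, -23.6, 14.3], [1.7, -28.1, 22.6], [1.7, -30.4, 31.7], [1.7, -30.3, 41.1], [1.7, -27.7, 50.1], [1.7, -22.8, 58.2], [1.6, -16.1, 64.7], [1.6, -7.9, 69.2]]
```

View pics/t3.png

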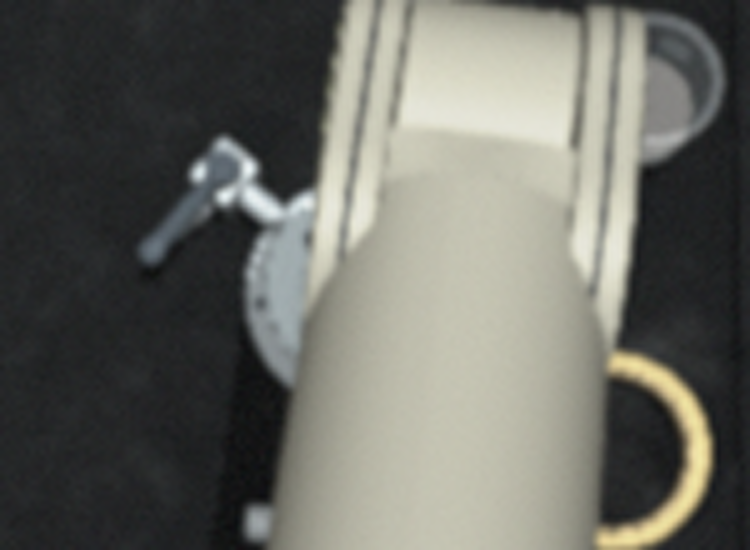

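View pics/w7.png

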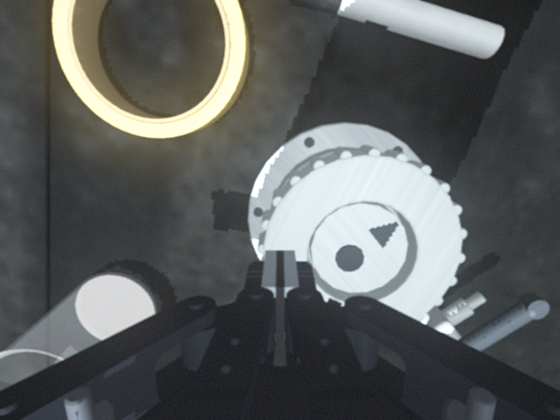

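```bash
python3 -m inch '[[[0,0,0],[1.5,-9,2.5],1],[[0,0,0],[1.5,-17,7.5],1],[[0,0,0],[1.6,-23.5,14.5],1],[[0,0,0],[1.7,-28,22.5],1],[[0,0,0],[1.7,-30.5,31.5],1],[[0,0,0],[1.7,-30.5,41],1],[[0,0,0],[1.7,-27.5,50],1],[[0,0,0],[1.7,-23,58],1],[[0,0,0],[1.6,-16,64.5],1],[[0,0,0],[1.6,-8,69],1]]'
python3 - <<'E'
from h import *
t=grab('wrist','w8.png')
arc(10,15)
E
```

```text
clock: 11.28
position: [0.555, 0.0177, 0.0621]
ee_rot: [0.548, -0.446, -0.543, -0.454]
ft_force: [2.5, -0.8, 7.4]
grip_width: -0.001
r 0.0368 ang 78.1 z 0.0621 F [-2.1  0.6  8.9] t 11.325
[[1.3, 9.4, 1.8], [1.2, 18.8, 1.8], [1.1, 27.9, -0.5], [1.0, 36.0, -5.2], [0.9, 42.7, -11.8], [0.8, 47.5, -19.9], [0.8, 50.0, -29.0], [0.8, 50.0, -38.4], [0.8, 47.7, -47.5], [0.8, 43.0, -55.6]]
```

View pics/w8.png

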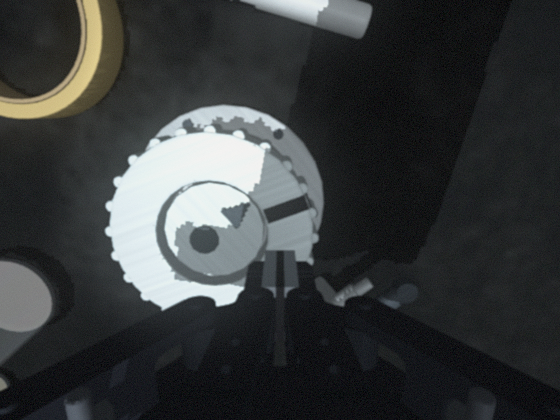

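```bash
python3 -m inch '[[[0,0,0],[1.5,9.5,1.8],1],[[0,0,0],[1.4,19,1.8],1],[[0,0,0],[1.3,28,-0.5],1],[[0,0,0],[1.2,36,-5],1],[[0,0,0],[1.1,42.5,-12],1],[[0,0,0],[1.1,47.5,-20],1],[[0,0,0],[1.1,50,-29],1],[[0,0,0],[1.1,50,-38.5],1],[[0,0,0],[1.1,47.5,-47.5],1],[[0,0,0],[1.1,43,-55.5],1]]'
python3 - <<'E'
from h import *
t=grab('wrist','w9.png')
arc(10,15)
E
```

```text
clock: 12.58
position: [0.5243, -0.0442, 0.0621]
ee_rot: [0.549, -0.445, -0.543, -0.454]
ft_force: [-0.6, 3.3, 10.3]
grip_width: -0.001
r 0.0346 ang -128.3 z 0.0621 F [2.  1.3 7.1] t 12.625
[[1.5, -5.9, -7.2], [1.6, -14.3, -11.4], [1.8, -23.5, -13.4], [1.9, -32.9, -12.8], [2.1, -41.8, -9.9], [2.2, -49.6, -4.8], [2.3, -55.9, 2.2], [2.4, -60.2, 10.6], [2.4, -62.1, 19.8], [2.4, -61.6, 29.2]]
```

View pics/w9.png

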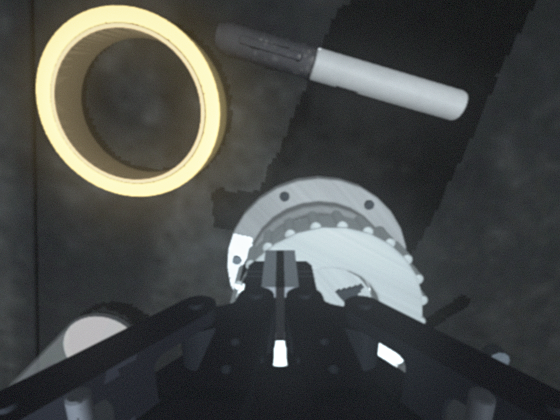

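```bash
python3 -m inch '[[[0,0,0],[1.6,-6,-7],1],[[0,0,0],[1.7,-14.5,-11.5],1],[[0,0,0],[1.8,-23.5,-13.5],1],[[0,0,0],[1.9,-33,-13],1],[[0,0,0],[2.1,-42,-10],1],[[0,0,0],[2.2,-49.5,-5],1],[[0,0,0],[2.3,-56,2],1],[[0,0,0],[2.4,-60,10.5],1],[[0,0,0],[2.4,-62,20],1],[[0,0,0],[2.4,-61.5,29],1]]'
python3 - <<'E'
from h import *
t=grab('wrist','w10.png')
arc(10,10)
E
```

```text
clock: 13.88
position: [0.5819, -0.0048, 0.0622]
ee_rot: [0.55, -0.444, -0.541, -0.455]
ft_force: [0.9, -1.8, 8.5]
grip_width: 0.001
r 0.0379 ang 22.8 z 0.0621 F [ 0.5 -0.2  9.9] t 13.925
[[1.4, 3.7, 5.6], [1.3, 6.5, 11.2], [1.3, 10.2, 16.3], [1.2, 14.8, 20.6], [1.1, 20.0, 24.0], [1.0, 25.8, 26.5], [0.9, 31.9, 28.0], [0.7, 38.2, 28.3], [0.6, 44.4, 27.6], [0.5, 50.4, 25.8]]
```

View pics/w10.png

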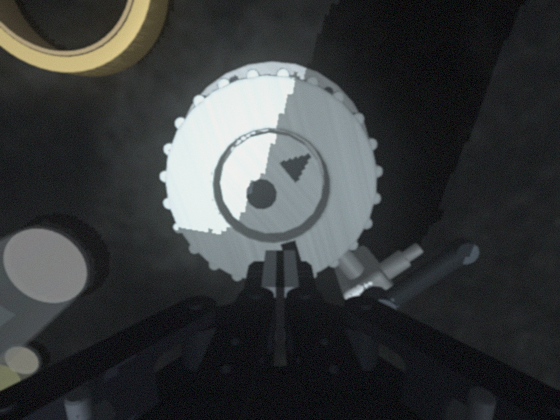

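Run:
```python
from h import *
t=grab('wrist')
print(ang(t,(290,246)),ang(t,(310,154),.057),ang(t,(272,182),.056))
arc(10,8)
```

```text
(33.9, np.float64(0.0285)) (138.7, np.float64(0.0247)) (141.0, np.float64(0.0037))
r 0.0378 ang 22.3 z 0.0622 F [2.  1.7 6.7] t 13.975
[[1.4, 3.2, 4.5], [1.4, 5.1, 9.1], [1.4, 7.7, 13.4], [1.3, 10.9, 17.3], [1.2, 14.6, 20.7], [1.2, 18.7, 23.5], [1.1, 23.2, 25.8], [1.0, 28.0, 27.4], [0.9, 32.9, 28.4], [0.8, 37.9, 28.6]]
```

```bash
python3 -m inch '[[[0,0,0],[1.6,3,4.5],1],[[0,0,0],[1.6,5,9],1],[[0,0,0],[1.6,7.5,13.5],1],[[0,0,0],[1.5,11,17.5],1],[[0,0,0],[1.4,14.5,20.5],1],[[0,0,0],[1.4,18.5,23.5],1],[[0,0,0],[1.3,23,26],1],[[0,0,0],[1.2,28,27.5],1],[[0,0,0],[1.1,33,28.5],1],[[0,0,0],[1.1,38,28.5],1]]'
python3 - <<'E'
from h import *
t=grab('wrist','w11.png')
arc(6,6)
E
```

```text
clock: 15.22
position: [0.5409, 0.0175, 0.0622]
ee_rot: [0.551, -0.442, -0.541, -0.456]
ft_force: [1.3, -0.7, 9.0]
grip_width: 0.003
r 0.036 ang 99.9 z 0.0621 F [-0.2 -0.8 10.9] t 15.275
[[1.3, 3.8, -0.1], [1.2, 7.5, -0.6], [1.1, 11.2, -1.5], [1.1, 14.7, -2.8], [1.0, 18.1, -4.4], [0.9, 21.3, -6.4]]
```

View pics/w11.png

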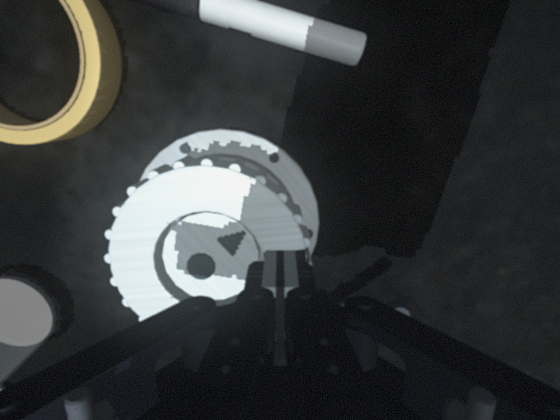

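```bash
python3 -m inch '[[[0,0,0],[-15,0,0],1],[[0,0,0],[-30,0,0],1],[[0,0,0],[-20,5,-40],1],[[0,0,0],[-15,8,-78],1],[[0,0,0],[-12,8,-78],1]]'
python3 - <<'E'
from h import *
t=grab('wrist','w12.png')
T=T_tool();print(T.round(3)); print(shift([*(C+.036*u(-105)),.062],T))
E
```

```text
clock: 15.9
position: [0.5473, -0.0642, 0.0746]
ee_rot: [0.55, -0.444, -0.539, -0.457]
ft_force: [0.8, 0.1, 0.3]
grip_width: 0.002
[[ 0.023 -0.982 -0.19   0.547]
 [ 0.005 -0.19   0.982 -0.062]
 [-1.    -0.023  0.001  0.074]
 [ 0.     0.     0.     1.   ]]
[11.9  8.4 10.9]
```

View pics/w12.png

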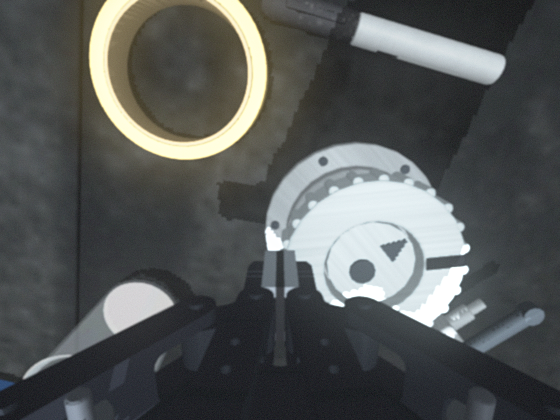

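Run:
```python
from h import *
t=grab('wrist')
b=cv2.cvtColor(t['pixels'],cv2.COLOR_RGB2BGR)[170:320,310:490]
cv2.imwrite('pics/w12b.png',cv2.resize(b,None,fx=4,fy=4,interpolation=cv2.INTER_CUBIC))
g=cv2.cvtColor(t['pixels'],cv2.COLOR_RGB2GRAY)
n,l,s,cen=cv2.connectedComponentsWithStats((g<70).astype(np.uint8))
for i in range(1,n):
    if 60<s[i,4]<2000 and 320<cen[i][0]<470: print(s[i],cen[i].round(1))
print([proj(t,[*C,z]).round(1) for z in (.056,.062)])
print(ang(t,(446,263)),ang(t,(406,240),.057))
```

```text
[array([364.4, 265. ]), array([367.2, 270.3])]
(106.8, np.float64(0.0397)) (137.0, np.float64(0.0247))
```

View pics/w12b.png

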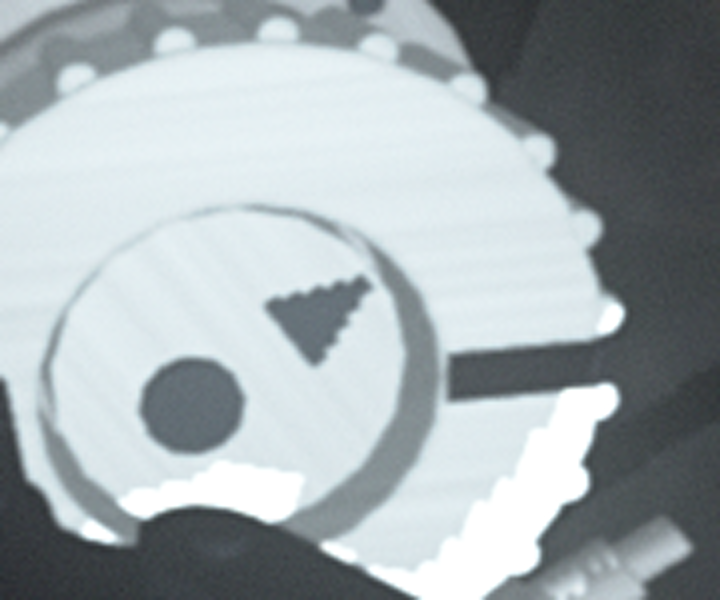

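```bash
python3 -m inch '[[[0,0,0],[8,8.5,11],1],[[0,0,0],[12,8.5,11],1],[[0,0,0],[13.5,8.5,11],1],[[0,0,0],[13.5,8.5,11],1]]'
python3 - <<'E'
from h import *
C[:]=[.5474,-.0172]
arc(8,5,.0016)
E
```

```text
clock: 16.5
position: [0.5388, -0.0497, 0.0621]
ee_rot: [0.552, -0.441, -0.541, -0.457]
ft_force: [-0.6, 1.4, 13.4]
grip_width: -0.003
r 0.0336 ang -104.9 z 0.0621 F [-0.6  1.4 13.4] t 16.5
[[1.8, -1.8, -3.4], [1.8, -4.7, -4.4], [1.9, -7.8, -5.2], [2.0, -10.9, -5.6], [2.1, -14.0, -5.8], [2.2, -17.2, -5.8], [2.3, -20.3, -5.4], [2.3, -23.4, -4.8]]
```

```bash
python3 -m inch '[[[0,0,0],[1.3,-2,-3],1],[[0,0,0],[1.3,-4.5,-4.5],1],[[0,0,0],[1.4,-8,-5],1],[[0,0,0],[1.5,-11,-5.5],1],[[0,0,0],[1.6,-14,-6],1],[[0,0,0],[1.6,-14,-6],1]]'
python3 - <<'E'
from h import *
C[:]=[.5474,-.0172]
t=grab('wrist','w13.png')
b=cv2.cvtColor(t['pixels'],cv2.COLOR_RGB2BGR)[150:310,300:480]
cv2.imwrite('pics/w13b.png',cv2.resize(b,None,fx=4,fy=4,interpolation=cv2.INTER_CUBIC))
arc(8,5,.0013)
# ring plane points
d=t['range_z'];vv,uu=np.mgrid[0:420,0:560];K=np.linalg.inv(t['intrinsics'])
X=(K@np.stack([uu.ravel(),vv.ravel(),np.ones(uu.size)]))*d.ravel()
W=(t['Twc'][:3,:3]@X).T+t['Twc'][:3,3]
r=np.hypot(*(W[:,:2]-C).T);m=(r<.055)&(d.ravel()>0)
a=np.degrees(np.arctan2(*(W[:,:2]-C).T[::-1]))
ring=m&(r>.02)&(r<.06)&(W[:,2]>.0595)&(W[:,2]<.065)
print('zmed',np.median(W[ring,2]))
from scipy.optimize import least_squares
for name,fn in (('outer',max),('inner',min)):
    pts=[]
    for k in range(-180,180,4):
        s=ring&(np.abs(a-k)<2)
        if s.sum()>20:
            i=np.where(s)[0]; j=i[np.argsort(r[i])]; j=j[int(.97*len(j))] if fn is max else j[int(.03*len(j))]
            pts.append(W[j,:2])
    pts=np.array(pts)
    q=least_squares(lambda x:np.hypot(*(pts-x[:2]).T)-x[2],[*C,.045],loss='soft_l1',f_scale=.001)
    print(name,len(pts),q.x.round(4),np.median(abs(q.fun)).round(4))
E
```

```text
clock: 17.25
position: [0.5551, -0.0517, 0.0622]
ee_rot: [0.553, -0.44, -0.54, -0.457]
ft_force: [0.2, 0.5, 10.4]
grip_width: 0.004
r 0.0353 ang -77.4 z 0.0622 F [-0.1  1.4 10.2] t 17.3
[[1.6, -3.1, -0.5], [1.7, -6.2, 0.0], [1.7, -9.3, 0.8], [1.8, -12.2, 1.8], [1.9, -15.1, 3.0], [2.0, -17.9, 4.5], [2.1, -20.5, 6.3], [2.2, -22.9, 8.3]]
zmed 0.0619617242713635
outer 58 [ 0.5444 -0.0176  0.0462] 0.001
inner 58 [ 0.5447 -0.0177  0.0258] 0.0002
```

View pics/w13b.png

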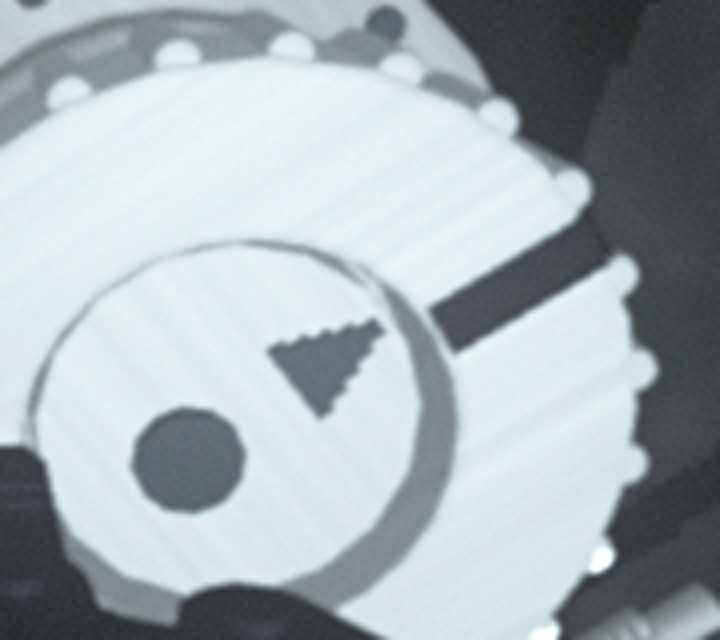

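```bash
cat >> h.py <<'E'
def angs(t,C,x0,y0,s,tip,b1,b2,mi,mo):
    f=lambda p,z: ray(t,x0+p[0]/s-.375,y0+p[1]/s-.375,z)[:2]
    A=lambda v: round(float(np.degrees(np.arctan2(v[1],v[0]))),1)
    tp,B1,B2=f(tip,.057),f(b1,.057),f(b2,.057);I,O=f(mi,.062),f(mo,.062)
    print('pointer tip',A(tp-C),np.hypot(*(tp-C)).round(4),'axis',A(tp-(B1+B2)/2),'centroid',A((tp+B1+B2)/3-C),'mark mid',A((I+O)/2-C),'inner',A(I-C),'outer',A(O-C),'line',A(O-I))
E
python3 - <<'E'
from h import *
t=grab('wrist')
angs(t,np.array([.5446,-.0177]),300,150,4,(384,318),(268,350),(322,417),(444,330),(592,240))
E
```

```text
pointer tip 139.1 0.0221 axis 142.0 centroid 137.3 mark mid 134.0 inner 133.2 outer 134.5 line 136.4
```

```bash
python3 -m inch '[[[0,0,0],[1.4,-1.7,-0.3],1],[[0,0,0],[1.4,-3.4,-0.5],1],[[0,0,0],[1.4,-3.4,-0.5],1]]'
python3 - <<'E'
from h import *
t=grab('wrist','w14.png')
b=cv2.cvtColor(t['pixels'],cv2.COLOR_RGB2BGR)[150:310,300:480]
cv2.imwrite('pics/w14b.png',cv2.resize(b,None,fx=4,fy=4,interpolation=cv2.INTER_CUBIC))
arc(3,3)
E
```

```text
clock: 17.73
position: [0.5598, -0.0506, 0.0622]
ee_rot: [0.554, -0.439, -0.54, -0.458]
ft_force: [-0.4, 0.2, 9.1]
grip_width: -0.001
r 0.0352 ang -67.8 z 0.0622 F [ 0.5  0.  10.4] t 17.775
[[1.5, -1.9, -0.4], [1.6, -3.8, 0.1], [1.7, -5.6, 0.7]]
```

View pics/w14b.png

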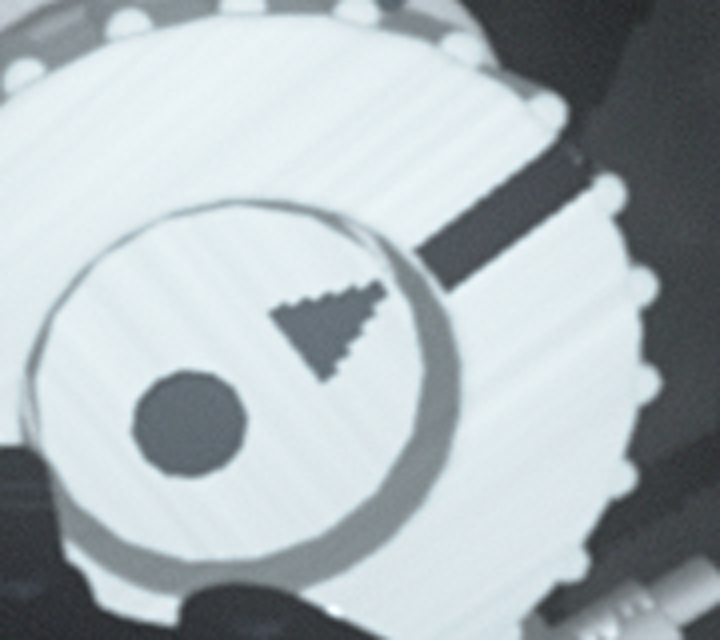

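```bash
cat >> h.py <<'E'
def fitc(t):
    from scipy.optimize import least_squares
    C=np.array([.5450,-.0177])
    d=t['range_z'];vv,uu=np.mgrid[0:420,0:560];K=np.linalg.inv(t['intrinsics'])
    X=(K@np.stack([uu.ravel(),vv.ravel(),np.ones(uu.size)]))*d.ravel()
    W=(t['Twc'][:3,:3]@X).T+t['Twc'][:3,3]
    r=np.hypot(*(W[:,:2]-C).T);a=np.degrees(np.arctan2(*(W[:,:2]-C).T[::-1]))
    ring=(d.ravel()>0)&(r>.02)&(r<.06)&(W[:,2]>.0595)&(W[:,2]<.065)
    for q_,r0 in ((.97,.046),(.03,.025)):
        pts=[]
        for k in range(-180,180,4):
            i=np.where(ring&(np.abs(a-k)<2))[0]
            if len(i)>20: pts.append(W[i[np.argsort(r[i])][int(q_*len(i))],:2])
        pts=np.array(pts)
        q=least_squares(lambda x:np.hypot(*(pts-x[:2]).T)-x[2],[*C,r0],loss='soft_l1',f_scale=.001)
        print(len(pts),q.x.round(4),np.median(abs(q.fun)).round(4))
    return q.x[:2]
E
python3 - <<'E'
from h import *
t=grab('wrist')
c=fitc(t)
angs(t,c,300,150,4,(386,283),(270,313),(325,382),(432,270),(575,165))
E
```

```text
71 [ 0.5426 -0.0173  0.0451] 0.0013
71 [ 0.5447 -0.0177  0.0257] 0.0002
pointer tip 138.7 0.0218 axis 141.6 centroid 136.9 mark mid 140.7 inner 140.3 outer 140.9 line 141.8
```

```bash
python3 -m inch '[[[0,0,0],[-20,0,0],1],[[0,0,0],[-45,0,0],1],[[0,0,0],[-45,-30,22],1],[[0,0,0],[-45,-59,34],1],[[0,0,0],[-45,-59,34],1]]'
python3 - <<'E'
from h import *
t=grab('wrist','w15.png')
print(t['Twc'][:3,3],obs()['position'],obs()['ft_force'])
p=proj(t,[.545,-.0177,.06]);x0,y0=int(p[0])-80,max(0,int(p[1])-80);print(x0,y0)
b=cv2.cvtColor(t['pixels'],cv2.COLOR_RGB2BGR)[y0:y0+150,x0:x0+190]
cv2.imwrite('pics/w15b.png',cv2.resize(b,None,fx=4,fy=4,interpolation=cv2.INTER_CUBIC))
print(fitc(t))
E
```

```text
clock: 18.45
position: [0.6104, -0.0029, 0.1088]
ee_rot: [0.555, -0.437, -0.541, -0.457]
ft_force: [-0.0, -0.1, 0.1]
grip_width: -0.002
[ 0.53901785 -0.01932643  0.24909854] [ 0.60939661 -0.00461015  0.10867622] [ 0.2421968  -0.38435851 -1.33798526]
199 35
90 [ 0.5454 -0.0172  0.0465] 0.001
90 [ 0.5454 -0.0173  0.0258] 0.0001
[ 0.54541214 -0.01727146]
```

View pics/w15b.png

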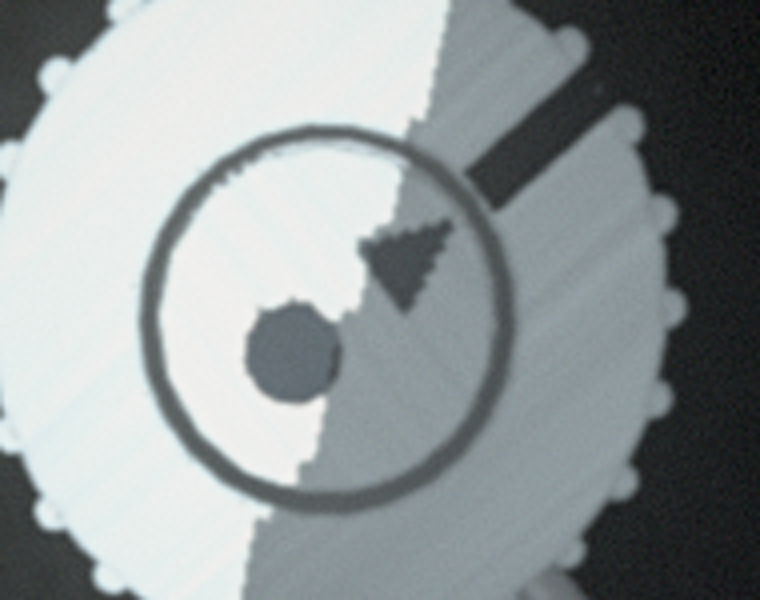

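View pics/w15.png

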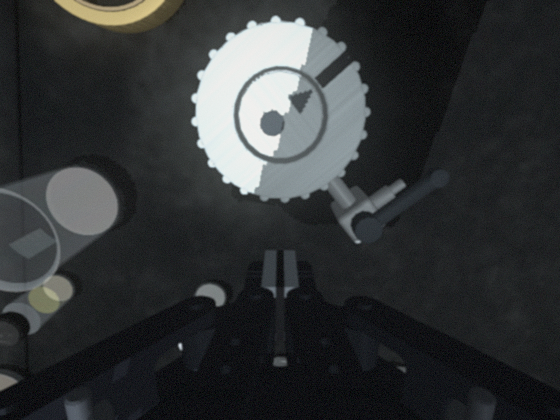

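Run:
```python
from h import *
t=grab('wrist')
c=fitc(t)
angs(t,c,199,35,4,(453,224),(360,245),(405,313),(482,190),(592,92))
f=lambda p,z: ray(t,*p,z)[:2]
A=lambda v: round(float(np.degrees(np.arctan2(v[1],v[0]))),1)
p=f((369,226),.056);e=f((439,178),.053);print('piv',A(p-c),np.hypot(*(p-c)),'lever',A(e-p),np.hypot(*(e-p)))
# objective masks
g=cv2.cvtColor(t['pixels'],cv2.COLOR_RGB2GRAY)
for n,z,(u0,v0,w,h),th in (('ptr',.057,(285,85,32,32),105),('mark',.062,(312,38,50,52),80)):
    yy,xx=np.where(g[v0:v0+h,u0:u0+w]<th)
    P_=np.array([f((x+u0,y+v0),z) for x,y in zip(xx,yy)]);r=np.hypot(*(P_-c).T)
    k=(r<.0215) if n=='ptr' else (r>.028)&(r<.045)&(abs((np.degrees(np.arctan2(*(P_-c).T[::-1]))-140))<12)
    print(n,k.sum(),'centroid ang',A(P_[k].mean(0)-c),np.hypot(*(P_[k].mean(0)-c)).round(4))
```

```text
90 [ 0.5454 -0.0172  0.0465] 0.001
90 [ 0.5454 -0.0173  0.0258] 0.0001
pointer tip 144.0 0.0216 axis 138.6 centroid 147.2 mark mid 144.8 inner 145.7 outer 144.3 line 142.1
piv 51.4 0.0835953540765103 lever 137.7 0.050021627831805984
ptr 264 centroid ang 139.5 0.0138
mark 428 centroid ang 141.8 0.0366
```

Run:
```python
from h import *
t=grab('wrist')
c=fitc(t)
print(proj(t,[*c,.057]),proj(t,[*c,.062]),proj(t,[*c,.056]),t['Twc'].round(3))
g=t['pixels']
sub=cv2.cvtColor(g,cv2.COLOR_RGB2GRAY)
print(sub[84:120:2,284:320:2])
```

```text
90 [ 0.5454 -0.0172  0.0465] 0.001
90 [ 0.5454 -0.0173  0.0257] 0.0001
[284.07427038 119.8007603 ] [284.20871089 120.22182007] [284.04820621 119.71912883] [[-0.197  0.935  0.296  0.538]
 [ 0.98   0.188  0.062 -0.022]
 [ 0.002  0.302 -0.953  0.249]
 [ 0.     0.     0.     1.   ]]
[[237 235 237 237 237 238 238 230 154 144 145 145 139 127 102  87  91 116]
 [238 238 237 235 237 238 237 206 148 148 147 145 144 142 127  99  86  89]
 [237 238 237 237 237 237 240 193 148 151 148 146 148 148 148 132 100  85]
 [237 238 237 238 237 219 228 185 149 151 147 147 146 145 151 145 128  96]
 [236 237 238 237 237 183 151 151 151 152 150 150 146 146 146 142 136 118]
 [237 237 237 238 231 156 150 150 152 152 150 150 138 134 120  80 127 132]
 [239 237 237 238 232 156 150 151 146 140 110 116  91  82  77  73 118 146]
 [238 237 237 238 205 141 143 121  95  93  75  75  75  72  72 110 141 148]
 [237 238 237 238 173  81  91  78  76  77  74  75  74  70  74 120 143 149]
 [238 238 238 238 158  75  76  79  76  77  74  71  72  76 113 145 150 146]
 [239 239 239 233 150  98  75  77  76  76  76  78  74  76 132 150 148 146]
 [238 239 239 233 158 137  88  73  76  74  78  73  71 101 140 149 146 146]
 [239 234 190 177 149 148 120  84  78  76  79  73  93 147 153 151 150 147]
 [238 210 152 154 148 152 150 117  75  73  74  75  92 142 152 151 149 149]
 [239 196 150 149 152 151 153 144  99  77  74  94 139 147 149 152 150 149]
 [238 186 148 155 156 151 150 151 133  88  72 101 145 148 148 148 151 150]
 [229 157 147 149 155 151 150 151 153 123  95 135 153 150 150 150 152 154]
 [140 142 149 149 152 152 152 151 152 147 143 150 152 151 151 151 150 151]]
```

```bash
cat > meas.py <<'E'
from h import *
def meas(t):
    c=fitc(t);g=cv2.cvtColor(t['pixels'],cv2.COLOR_RGB2GRAY)
    f=lambda p,z: ray(t,*p,z)[:2]
    for n,z,r0,r1,th in (('ptr',.057,.006,.0222,105),('mark',.062,.028,.045,80)):
        pc=proj(t,[*(c+(r0+r1)/2*u(140)),z]).astype(int);h=40
        yy,xx=np.mgrid[max(0,pc[1]-h):pc[1]+h,pc[0]-h:pc[0]+h];m=g[yy,xx]<th
        Q=np.array([f((x,y),z) for x,y in zip(xx[m],yy[m])])-c;r=np.hypot(*Q.T);a=np.degrees(np.arctan2(Q[:,1],Q[:,0]))
        k=(r>r0)&(r<r1)&(abs(a-140)<(45 if n=='ptr' else 14));q=Q[k]
        m0=q.mean(0);w,v=np.linalg.eigh(np.cov(q.T));d=v[:,1]*np.sign(v[:,1]@u(140))
        print(n,k.sum(),'ang',np.degrees(np.arctan2(m0[1],m0[0])).round(1),'r',np.hypot(*m0).round(4),'axis',np.degrees(np.arctan2(d[1],d[0])).round(1))
E
python3 - <<'E'
from meas import *
o=obs();print(np.abs(o['joint_velocities']).max())
t=grab('wrist','w16.png');meas(t)
t=grab('wrist');meas(t)
E
```

```text
0.009143529959523045
90 [ 0.5453 -0.0172  0.0465] 0.0009
90 [ 0.5454 -0.0173  0.0258] 0.0001
ptr 262 ang 139.6 r 0.0138 axis 138.9
mark 424 ang 141.8 r 0.0366 axis 142.4
90 [ 0.5453 -0.0172  0.0465] 0.001
90 [ 0.5454 -0.0173  0.0258] 0.0001
ptr 265 ang 139.9 r 0.0138 axis 140.7
mark 418 ang 141.8 r 0.0366 axis 142.4
```

View pics/w16.png

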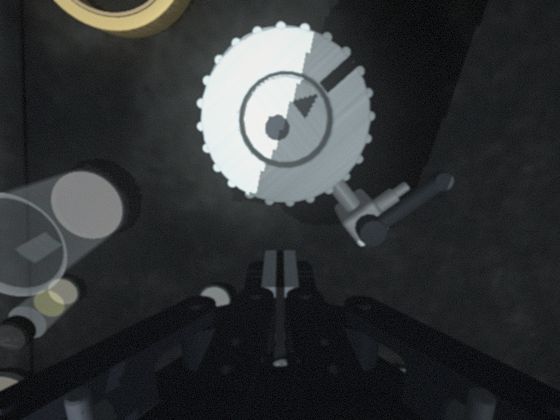

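Run:
```python
from h import *
t=grab('wrist');o=obs();print(o['ft_force'],o['position'])
c=np.array([.5454,-.0173]);f=lambda p,z: ray(t,*p,z)[:2]
A=lambda v: round(float(np.degrees(np.arctan2(v[1],v[0]))),1)
p=f((372.5,233),.053);e=f((446,182),.053);print('piv',A(p-c),np.hypot(*(p-c)),'lever',A(e-p),np.hypot(*(e-p)))
b=cv2.cvtColor(t['pixels'],cv2.COLOR_RGB2BGR)[150:270,320:480]
cv2.imwrite('pics/w17.png',cv2.resize(b,None,fx=4,fy=4,interpolation=cv2.INTER_CUBIC))
```

```text
[-0.64701095  0.26356639  0.05012572] [ 0.60890622 -0.00663232  0.10917407]
piv 50.0 0.0886992221390622 lever 139.7 0.05306439008570404
```

View pics/w17.png

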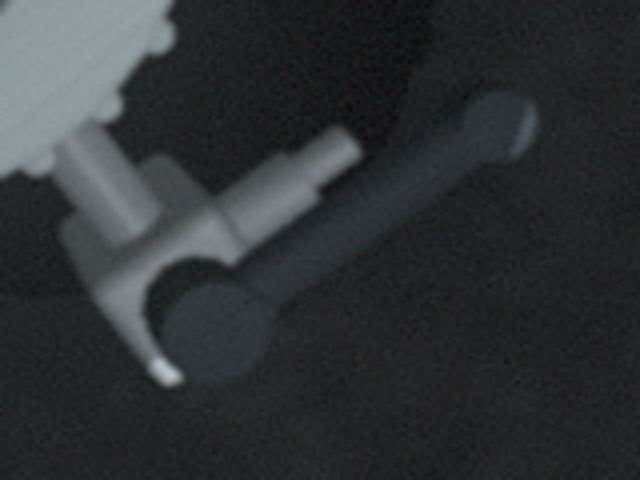

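Run:
```python
from h import *
t=grab('scene','s9.png');print(obs()['clock']);print(manip.hand_in())
```

```text
18.8
the job is handed in; nothing more can be done
None
```

View pics/s9.png

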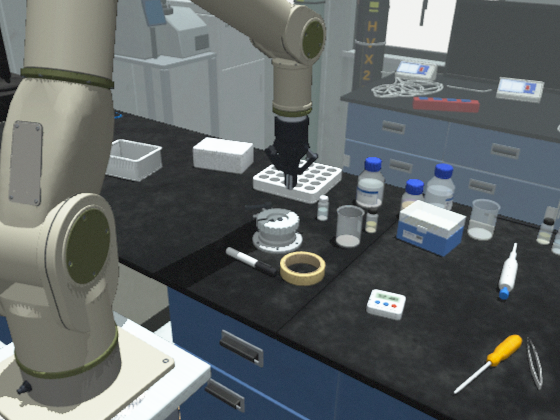

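I vented the holder, turned the ring to the second meeting of its mark with the pointer, and handed the job in at 18.8 s of the 61 s.

- **Lever:** I pushed it with the side of the shut fingertips, without pinching, until it met its stop. The contact force there reached about 9 N. The last wrist picture puts it about 89.7° from the closed direction, along the nozzle.
- **Ring:** I led it round anticlockwise with the fingertips pressed on its flat top, mostly at 7–11 N and once at 13 N when I set the finger down again. The finger slipped a little, so I went by the mark in the pictures. The mark passed the pointer once, and I stopped at the second meeting.
- **Alignment:** The last measurements put the mark at 141.8° and the pointer at 139.6–139.9° (world angles). The mark is therefore about 2° past the pointer. That is within what I can measure: the pointer readings from different views ranged from 137° to 142°, so I left it rather than turn the ring back.
- **Surroundings:** The last scene picture shows the vial, beaker, tape, marker and timer standing where they were at the start. The arm is clear, with the fingertips about 109 mm above the bench and no contact force.

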